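# Clean out the strapping jig at the packing bench

## Task

Clean out the strapping jig. Pull up the red knob of its spring plunger and twist it a quarter turn so that it stays latched up, then slide the freed aluminium gate out from under its bracket and lay it, rib up, on the blue mat; sweep every loose strap seal off the deck into the yellow tray with the scraper block, not with the fingers, and stand the scraper, blade down, on the blue mat. Finally slide the gate back fully home under its bracket and turn the knob back so that the pin drops right down through it; leave the other things on the bench alone.

Things in the scene. Friction and masses are not known exactly. Their poses are not given: they have to be found in the camera images.
- jig: The strapping jig, fixed to the bench. Origin on the bench (z 0) under the sweeping area; x along the gate, z up. White deck, top 50 mm above the origin, x -90 to +150, y -85 to +120 mm. Its -y edge (y -85 mm) is a straight drop into the yellow tray; the gate bridges the drop, on a ledge (x -115 to -75) and a shelf (x 75 to 150), both y -126 to -85, level with the deck.
- deck (a point): centre of the deck's sweeping area, on its top, 50 mm above the jig's origin; axes as the jig's. Blue rims 12 mm high and 8 mm thick stand on the deck at x -79 and +79 mm (150 mm clear between them; along the jig's y, from -85 to +120) and along the back at y +116 mm.
- bracket (a point): foot of the blue bracket, on the shelf (level with the deck), at jig x 115, y -106 mm. The bracket is 42 (x) x 50 (y) mm, its roof 26 mm above the deck, with a tunnel 34 mm wide and 14 mm high through it along x for the gate's tongue; the plunger stands on its roof.
- tray_in (a point): centre of the inner floor of the yellow catch tray, at jig x 0, y -160 mm, 5 mm above the bench. Inside it reaches along the jig's y from the deck's edge (-85) to -235 mm, along its x 180 mm (150 mm between ledge and shelf); walls 45 mm above the bench; axes as the jig's.
- plunger (a joint): how far the index plunger is pulled up: 0 m home (8 mm pin through the gate's hole), 0.018 fully up. Spring and weight pull it down with 6 N at home, 9 N fully up. Above 0.012 the knob can be turned; let go when turned 0.6 rad or more, it rests on the collar at about 0.0115, which frees the gate; turned back to 0 it springs home, unless the gate is in the pin's way.
- knob (a joint): turn of the plunger's knob: 0 rad home, 1.55 at its stop; it turns counter-clockwise seen from above, only while pulled up. Turns easily (0.03 N m). Never force it round while the plunger is down: it jams. If it slips home, pull again.
- knob_grip (a point): grip point on the knob's red wing, on its vertical axis, over the bracket, 115 mm above the bench when home; rises and turns with the knob. The wing is an upright bar 44 mm long (along the jig's x at knob 0), 14 mm thick (fingers close across this), from 22 mm below to 10 mm above this point. Below is a steel collar 32 mm across, its top 25 mm below this point when home.
- gate: The gate: loose aluminium bar, 0.35 kg, x -110 to +92, y 28, z 18 mm; at its +x end a flat tongue 8 mm thick, to x 137, with a pin hole 14 (x) x 15 mm at x 115. Origin on its underside, under the rib. Home: jig x 0, y -106, z 50 mm, axes as the jig's, tongue in the tunnel; the bar stops against the bracket at x 1.5 mm. Unpinned, it slides 45 mm or more along the jig's -x, then lifts off.
- gate_grip (a point): the point to grip on the gate's black rib, 40 mm above the gate's origin; the rib is 60 mm long (gate's x), 14 mm thick (gate's y, fingers close across it), from 18 to 52 mm above the origin.
- scraper: The scraper block, loose, about 0.26 kg, standing on the bench: green block 136 mm long (x) x 44 mm (y) x 26 mm high with a rubber foot, a wooden rib on top. Origin at the centre of its underside. It fits between the jig's side rims.
- scraper_grip (a point): the point to grip on the scraper's wooden rib, 50 mm above the scraper's origin; the rib is 60 mm long (scraper's x), 18 mm thick (scraper's y, fingers close across it), from 26 to 70 mm above the origin.
- mat: blue plastic mat fixed on the bench, 300 (x) x 180 (y) x 3 mm; origin at the centre of its underside. It lies to the left or the right of the jig, and the scraper starts on the other hand.
- seal0: a used steel strap seal, a dark grey clip 28 x 20 x 10 mm high, about 14 g, lying loose on the jig's deck; origin at the centre of its underside. Between three and six of seal0 to seal5 are present (None: not there at all).
- seal1: a used steel strap seal, a dark grey clip 28 x 20 x 10 mm high, about 14 g, lying loose on the jig's deck; origin at the centre of its underside. Between three and six of seal0 to seal5 are present (None: not there at all).
- seal2: a used steel strap seal, a dark grey clip 28 x 20 x 10 mm high, about 14 g, lying loose on the jig's deck; origin at the centre of its underside. Between three and six of seal0 to seal5 are present (None: not there at all).
- seal3: a used steel strap seal, a dark grey clip 28 x 20 x 10 mm high, about 14 g, lying loose on the jig's deck; origin at the centre of its underside. Between three and six of seal0 to seal5 are present (None: not there at all).
- seal4: a used steel strap seal, a dark grey clip 28 x 20 x 10 mm high, about 14 g, lying loose on the jig's deck; origin at the centre of its underside. Between three and six of seal0 to seal5 are present (None: not there at all).
- seal5: a used steel strap seal, a dark grey clip 28 x 20 x 10 mm high, about 14 g, lying loose on the jig's deck; origin at the centre of its underside. Between three and six of seal0 to seal5 are present (None: not there at all).
- tape_red: bystander: red tape roll, 90 mm across, 48 mm high; leave alone
- tape_green: bystander: green tape roll, 90 mm across, 48 mm high; leave alone
- label_roll: bystander: upright white label roll, 56 mm across, 100 mm high; leave alone
- phone: bystander: black phone lying flat, 150 x 72 x 9 mm; leave alone
- counter_box: bystander: small orange box, 60 x 35 x 30 mm; leave alone
Things that resemble listed ones, but are neither listed nor needed, are in the scene too. What is shaped like the scraper but purple is not meant.

How it is judged:
By the outcome, as a careful person would: the job done as asked, in the order asked, and still so for the second after the job is handed in, with the robot touching nothing.
Of seal0, seal1, seal2, seal3, seal4, seal5 only 3 to 6 are there at a start; the rules pass over those that are not, and their reading is None.
At some moment in a run one of scraper may be knocked a few centimetres aside while the robot is not near it.
Once in a run the grip may slacken for a moment while it holds something.
It also fails if it takes over 210 s, if anything falls off the work surface, if the arm or the gripper's body presses on something with over 40 N, if the wrist force passes 120 N, or if a joint passes its speed limit or range.

## Robot

A 6-joint arm with a two-finger parallel gripper is mounted at the origin on the work surface. World frame = base frame: x ahead of the robot, y to its left, z up, the work surface at z = 0. Lengths are in m, angles in rad, forces in N, time in s.
With the tool pointing down it reaches from about 0.35 to 0.925 m from the base axis. Payload 6.4 kg.
Tool frame: the origin (TCP) lies at the very end of the fingers, on their centre line; the grasp point (between the pads) lies 19 mm behind it (env.hold_point_z is the distance from the TCP to the grasp point, in m); y points along the fingers, x is the direction in which the jaws open and shut, and the axes are right-handed (so a half turn about y gives the same grasp; the last joint's range is limited). The gripper opens to 85 mm and grips with 20 to 120 N. Pads are 22 mm wide; open, the fingers measure 114 mm over their backs; the gripper's body (76 mm by 85 mm) begins 54 mm behind the grasp point. The pads swing forward as they close: fully open they stand 13 mm farther back than shut.
Start: joints at [-1.455, 0.245, 1.558, -0, 1.339, -0.174], TCP at [0.186, -0.623, 0.231] pointing down, gripper open.
Joint ranges: [-3.13, 3.13], [-1.02, 2.26], [0.13, 2.54], [-0.95, 4.09], [0.21, 2.88], [-2.74, 2.74]. Speed limits (rad/s): [2.57, 2.57, 3.14, 3.14, 3.14, 3.14].

## Interface

Orientations are given as a unit quaternion [w, x, y, z].
In Python, from station import status, eyes, order, env gives the robot as it stands.
- The arm moves only by the shell command python3 -m handwheel 'ROWS' [FORCE]. ROWS is JSON, a list that holds one entry, the list of rows, each a list of 7 numbers: the shift along the tool's x, y, z each as a share of 0.4 m, from -1 to 1, then the turn, a rotation vector about the tool's x, y, z each as a share of pi/2 rad, from -1 to 1, then the gripper's target within -1 to 1 (shut at 1, half-way at 0, fully open at -1). In form: [[[tx, ty, tz, ax, ay, az, gripper], ...]]. A call has 1 to 12 rows; each row shifts and turns the commanded pose from where the row before left it, along the tool's axes as they then stand; what a row does not reach is not made up. A row lasts 1/8 s, in which the tool goes at most 62.5 mm and 10.7 degrees, less where a joint would pass 70% of its speed; a pose out of reach is approached as far as the arm can. A call with a number of a shift or a turn outside -1 to 1 is refused whole. A call with a gripper value outside its range is refused whole. The fingers move at their own pace and stop on an object; FORCE is the grip in N (left out, the last holds). Time passes only in rows, so rows that do not move let the fingers close. It gives the time, the measured TCP pose, the force and the opening at its end, in the units of the state.
- status.state(): the state, without advancing time (a new reading comes with each control period).
- eyes.grab_frame(name): name is "side" or "top" or "wrist"; returns a dict with "pixels" (480x640x3 uint8, red, green, blue), "fx", "fy", "cx", "cy" (pixels), "extrinsics" (4x4, takes a point from camera to world coordinates). Camera axes: x right, y down, z forward; pixel columns grow to the right and rows downward; lengths in m; the calibration is good to about 2 mm. A picture is of the moment at which its call begins. There is no depth.
- order.job_done(): hands the job in, once; it reports no verdict.
The state is a dict: "clock": time; "joint_positions": joint angles; "joint_velocities": joint speeds; "joint_efforts": joint torques, N m; "ee_pos": TCP position; "ee_rot": TCP orientation; "contact_force": force on the tool from outside, world axes, zero at the start; "torque": the same for the moment, N m; "finger_gap": finger opening in m.
Only numpy, scipy, OpenCV 4.12 (cv2) and the standard library are available. Lean on these libraries where they do the work, as an engineer would, in place of code of your own. Each camera call takes 0.05 s, during which the arm holds its last target. There are 200 camera calls.

## Working session

There is one attempt and no reset: what is moved stays moved. The work goes in short steps, Python scripts to look and compute and a shell command to move; the robot and the scene stay as the last step left them, time stands still between calls to the robot, and variables do not carry over. Pictures are saved under pics/ and viewed, about 12 in all and at most 16, crops included, and the job is handed in when it is done.

```bash
ls; mkdir -p pics; cat > h.py <<'E'
import numpy as np,cv2
from station import status,eyes,order,env
from scipy.spatial.transform import Rotation as R
def snap(n,f,crop=None,k=1):
    d=eyes.grab_frame(n);im=d['pixels'][:,:,::-1].copy()
    np.savez('pics/'+f+'.npz',K=[d['fx'],d['fy'],d['cx'],d['cy']],E=d['extrinsics'],im=im)
    save(im,f,crop,k)
def save(im,f,crop=None,k=1):
    if crop: x0,y0,x1,y1=crop; im=im[y0:y1,x0:x1]
    if k!=1: im=cv2.resize(im,None,fx=k,fy=k,interpolation=cv2.INTER_CUBIC)
    cv2.imwrite('pics/'+f+'.png',im)
def ray(f,u,v,z):
    d=np.load('pics/'+f+'.npz');fx,fy,cx,cy=d['K'];E=d['E']
    r=E[:3,:3]@np.array([(u-cx)/fx,(v-cy)/fy,1]);o=E[:3,3]
    return o+r*(z-o[2])/r[2]
def proj(f,p):
    d=np.load('pics/'+f+'.npz');fx,fy,cx,cy=d['K'];E=d['E']
    c=E[:3,:3].T@(np.array(p)-E[:3,3]);return np.round([fx*c[0]/c[2]+cx,fy*c[1]/c[2]+cy],1)
def st():
    s=status.state();q=s['ee_rot'];r=R.from_quat([q[1],q[2],q[3],q[0]])
    return s,np.array(s['ee_pos']),r
def to(p,ang=None):
    """rows needed: shift to world p; ang = world yaw of tool's y axis (fingers), tool down"""
    s,e,r=st();d=r.inv().apply(np.array(p)-e)
    out='t=%.2f shift(units) %s |m| %.3f'%(s['clock'],np.round(d/.4,4),np.linalg.norm(d))
    if ang is not None:
        y=np.array([np.cos(ang),np.sin(ang),0]);z=np.array([0,0,-1.]);x=np.cross(y,z)
        best=min(((r.inv()*R.from_matrix(np.c_[k*x,k*y,z])).as_rotvec() for k in(1,-1)),key=np.linalg.norm)
        out+=' turn(units) %s deg %.1f'%(np.round(best/(np.pi/2),4),np.degrees(np.linalg.norm(best)))
    print(out)
E
python3 - <<'E'
from h import *
snap('top','t0');snap('side','s0')
s,e,r=st();print(s);print(r.as_matrix().round(3))
E
```

```text
pics
{'clock': 0.1, 'joint_positions': array([-1.45511063e+00,  2.45782964e-01,  1.55892962e+00,  1.73911278e-05,
        1.33870235e+00, -1.74105757e-01]), 'joint_velocities': array([ 0.00016606, -0.00113919, -0.00304713, -0.00011753, -0.00036588,
        0.0016199 ]), 'joint_efforts': array([ 1.97715822e-04, -4.30671108e+01, -3.27129221e+01, -1.77100869e-04,
        2.81807486e-03, -8.07421031e-06]), 'ee_pos': array([ 0.18568455, -0.62237256,  0.23024558]), 'ee_rot': array([ 0.56742681, -0.56648124,  0.42300454, -0.4221291 ]), 'contact_force': array([-0.41122557,  0.3271967 ,  0.12928454]), 'torque': array([0.00803512, 0.08356921, 0.00396578]), 'finger_gap': 0.08545850465714384}
[[ 0.286 -0.     0.958]
 [-0.958  0.002  0.286]
 [-0.002 -1.     0.   ]]
```

View pics/t0.png

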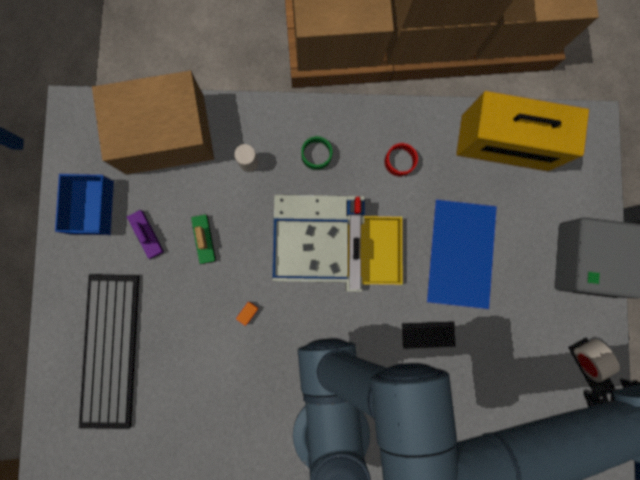

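View pics/s0.png

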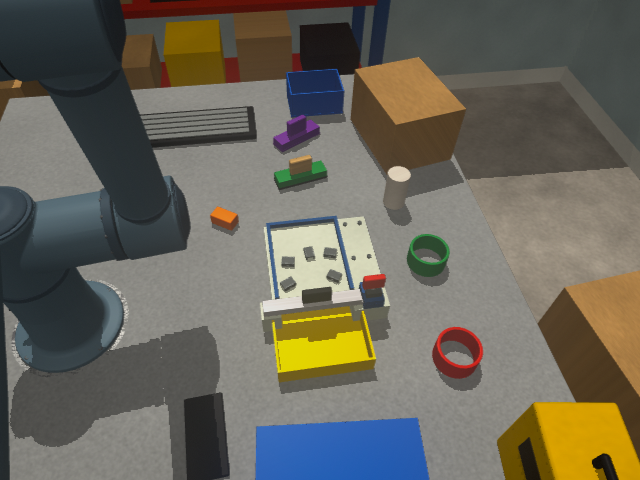

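The top view shows the jig at (320,240), with the gate at (355,250) and the red knob at (357,205). The mat is at (462,253). The green scraper is at (204,239), and the purple lookalike at (145,234) is ignored because of its colour. Five seals are on the deck. The tool's y axis is the approach axis (down). Next I'll take an enlarged crop.

```bash
python3 - <<'E'
s=open('h.py').read()
i=s.index('        y=np.array([np.cos');j=s.index('        out+=')
s=s[:i]+'''        z=np.array([np.cos(ang),np.sin(ang),0]);y=np.array([0,0,-1.]);x=np.cross(y,z)
        best=min(((r.inv()*R.from_matrix(np.c_[k*x,y,k*z])).as_rotvec() for k in(1,-1)),key=np.linalg.norm)
'''+s[j:]
s=s.replace("world yaw of tool's y axis (fingers)","world yaw of tool z axis = long axis of rib gripped")
open('h.py','w').write(s)
from h import *
im=np.load('pics/t0.npz')['im'];save(im,'t0c',(185,180,505,310),2.5)
d=np.load('pics/t0.npz');print(d['K'],d['E'].round(3));print(np.load('pics/s0.npz')['E'].round(3))
E
```

```text
[493.50518105 493.50518105 312.55449374 232.95119639] [[ 0.02  -0.995  0.099  0.419]
 [-1.    -0.022 -0.02   0.089]
 [ 0.022 -0.098 -0.995  1.416]
 [ 0.     0.     0.     1.   ]]
[[ 0.989 -0.106  0.107  0.418]
 [-0.149 -0.768  0.622 -0.573]
 [ 0.016 -0.631 -0.776  0.912]
 [ 0.     0.     0.     1.   ]]
```

View pics/t0c.png

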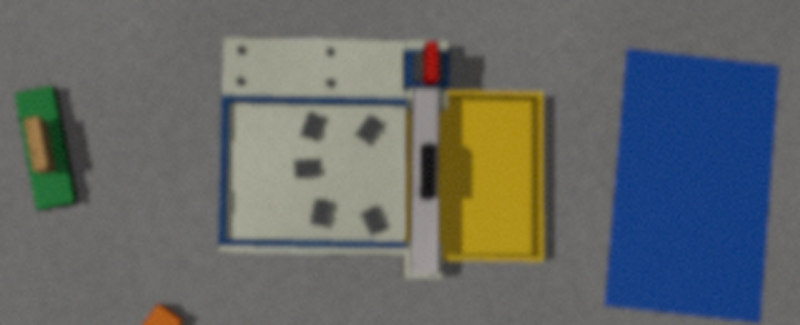

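```bash
python3 - <<'E'
from h import *
from scipy.optimize import least_squares
f=lambda c,z:ray('t0',185+c[0]/2.5,180+c[1]/2.5,z)[:2]
obs=[((222,39),.05,(.15,.12)),((220,251),.05,(-.09,.12)),((431,60),.125,(.115,-.106)),((428,171),.102,(0,-.106)),((222,97),.062,(.083,.12)),((220,243),.062,(-.083,.12))]
W=np.array([f(a,z) for a,z,_ in obs]);J=np.array([j for *_,j in obs])
T=lambda p:J@np.array([[np.cos(p[2]),np.sin(p[2])],[-np.sin(p[2]),np.cos(p[2])]])+p[:2]
r=least_squares(lambda p:(T(p)-W).ravel(),[.4,0,0]);print(r.x,((T(r.x)-W)*1e3).round(1))
for n,c,z in [('mat1',(627,50),.003),('mat2',(778,66),.003),('mat3',(606,305),.003),('mat4',(758,321),.003),
 ('scrTL',(17,94),.026),('scrTR',(55,87),.026),('scrBL',(38,210),.026),('scrBR',(75,203),.026),('ribT',(35,118),.07),('ribB',(42,171),.07)]: print(n,f(c,z).round(4))
E
```

```text
[0.51079002 0.04932272 0.01184733] [[ 2.  -0.8]
 [-1.8  0.7]
 [-0.  -0.7]
 [ 1.4 -1.5]
 [ 1.9  1. ]
 [-3.5  1.3]]
mat1 [ 0.6638 -0.2969]
mat2 [ 0.6491 -0.474 ]
mat3 [ 0.3687 -0.2714]
mat4 [ 0.3539 -0.446 ]
scrTL [0.5932 0.4029]
scrTR [0.6021 0.3604]
scrBL [0.4628 0.3737]
scrBR [0.4715 0.3327]
ribT [0.5617 0.3722]
ribB [0.5039 0.3621]
```

```bash
python3 -c "
from h import *
to((.627,-.0555,.23),.012)"
```

```text
t=0.10 shift(units) [-1.0428  0.003   1.4622] |m| 0.718 turn(units) [-1.000e-04  1.768e-01 -1.200e-03] deg 15.9
```

```bash
python3 -m handwheel '[[[0,0,0,0,0.0884,0,-0.4],[0,0,0,0,0.0884,0,-0.4],[0,0,0,0,0,0,-0.4]]]' 40; python3 -c "
from h import *
to((.627,-.0555,.23),.012)"
```

```text
clock: 0.48
ee_pos: [0.1857, -0.6226, 0.2307]
ee_rot: [0.504, -0.503, 0.497, -0.496]
contact_force: [0.8, -0.3, 0.7]
finger_gap: 0.0598
t=0.47 shift(units) [-1.4027  0.0031  1.1225] |m| 0.719 turn(units) [ 0.      0.001  -0.0006] deg 0.1
```

```bash
python3 -m handwheel '[[[-0.078,0,0.0625,0,0,0,-0.4],[-0.078,0,0.0625,0,0,0,-0.4],[-0.078,0,0.0625,0,0,0,-0.4],[-0.078,0,0.0625,0,0,0,-0.4],[-0.078,0,0.0625,0,0,0,-0.4],[-0.078,0,0.0625,0,0,0,-0.4],[-0.078,0,0.0625,0,0,0,-0.4],[-0.078,0,0.0625,0,0,0,-0.4],[-0.078,0,0.0625,0,0,0,-0.4]]]' && python3 -m handwheel '[[[-0.078,0,0.0625,0,0,0,-0.4],[-0.078,0,0.0625,0,0,0,-0.4],[-0.078,0,0.0625,0,0,0,-0.4],[-0.078,0,0.0625,0,0,0,-0.4],[-0.078,0,0.0625,0,0,0,-0.4],[-0.078,0,0.0625,0,0,0,-0.4],[-0.078,0,0.0625,0,0,0,-0.4],[-0.078,0,0.0625,0,0,0,-0.4],[-0.078,0,0.0625,0,0,0,-0.4],[0,0,0,0,0,0,-0.4],[0,0,0,0,0,0,-0.4]]]'; python3 -c "
from h import *
to((.627,-.0555,.23),.012);snap('wrist','w1');print(np.load('pics/w1.npz')['E'].round(3))
for p in [(.627,-.0555,.125),(.649,-.0555,.125),(.605,-.0555,.125)]:print(proj('w1',p))"
```

```text
clock: 1.6
ee_pos: [0.4079, -0.3382, 0.2312]
ee_rot: [0.504, -0.504, 0.496, -0.496]
contact_force: [0.8, -1.0, 0.6]
finger_gap: 0.0597
clock: 2.98
ee_pos: [0.6286, -0.0561, 0.2309]
ee_rot: [-0.503, 0.504, -0.497, 0.496]
contact_force: [0.8, -1.2, 0.1]
finger_gap: 0.0601
t=2.98 shift(units) [-0.0016  0.0023 -0.0039] |m| 0.002 turn(units) [0.0006 0.0009 0.0001] deg 0.1
[[ 0.014 -0.952 -0.306  0.705]
 [-1.    -0.014 -0.004 -0.053]
 [-0.001  0.306 -0.952  0.375]
 [ 0.     0.     0.     1.   ]]
[321.4 241.5]
[322.  209.4]
[320.9 272. ]
```

View pics/w1.png

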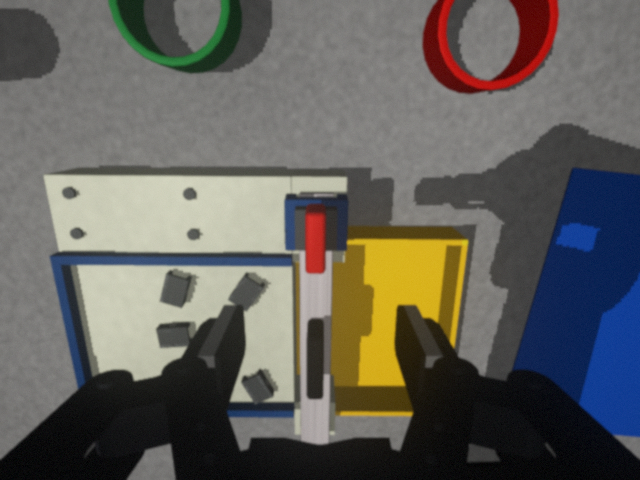

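```bash
python3 - <<'E'
from h import *
from scipy.optimize import least_squares
obs=[((45,177),.05,(.15,.12)),((347,178),.05,(.15,-.126)),((317,207),.125,(.137,-.106)),((315.5,272),.125,(.093,-.106)),((316,358),.102,(0,-.106)),((52,256),.062,(.083,.12))]
W=np.array([ray('w1',*a,z)[:2] for a,z,_ in obs]);J=np.array([j for *_,j in obs])
T=lambda p,J=J:J@np.array([[np.cos(p[2]),np.sin(p[2])],[-np.sin(p[2]),np.cos(p[2])]])+p[:2]
r=least_squares(lambda p:(T(p)-W).ravel(),[.4,0,0]);print(r.x,((T(r.x)-W)*1e3).round(1))
print(T(r.x,np.array([[.115,-.106],[0,-.106]])),W)
k=T(r.x,np.array([[.115,-.106]]))[0]
to((*k,.096),r.x[2])
E
```

```text
[0.51089484 0.05080927 0.02102119] [[ 2.1 -0.1]
 [ 4.5  4.5]
 [-0.5 -0. ]
 [ 1.2 -1.5]
 [-7.6 -2.3]
 [ 0.3 -0.6]]
[[ 0.62809752 -0.05275005]
 [ 0.51312292 -0.05516731]] [[ 0.656258    0.1739991 ]
 [ 0.65899189 -0.07650083]
 [ 0.65057853 -0.05223989]
 [ 0.60494774 -0.05175615]
 [ 0.52072897 -0.05282853]
 [ 0.59101649  0.17311202]]
t=3.02 shift(units) [-0.0094  0.3376 -0.0005] |m| 0.135 turn(units) [ 0.0004 -0.0055  0.    ] deg 0.5
```

```bash
python3 -m handwheel '[[[-0.01,0.03,0,0,0,0,-0.4],[0,0.06,0,0,0,0,-0.4],[0,0.06,0,0,0,0,-0.4],[0,0.06,0,0,0,0,-0.4],[0,0.05,0,0,0,0,-0.4],[0,0.04,0,0,0,0,-0.4],[0,0.032,0,0,0,0,-0.4],[0,0,0,0,0,0,-0.4],[0,0,0,0,0,0,0.5],[0,0,0,0,0,0,0.8],[0,0,0,0,0,0,1],[0,0,0,0,0,0,1]]]' 50; python3 -m handwheel '[[[0,0,0,0,0,0,1],[0,0,0,0,0,0,1],[0,0,0,0,0,0,1]]]'
```

```text
clock: 4.53
ee_pos: [0.6295, -0.0526, 0.0995]
ee_rot: [0.503, -0.503, 0.496, -0.498]
contact_force: [-0.9, -3.2, 4.0]
finger_gap: 0.0129
clock: 4.9
ee_pos: [0.6295, -0.0525, 0.0995]
ee_rot: [0.503, -0.503, 0.496, -0.498]
contact_force: [-0.9, -3.3, 5.0]
finger_gap: 0.0129
```

```bash
python3 -m handwheel '[[[0,-0.01,0,0,0,0,1],[0,-0.01,0,0,0,0,1],[0,-0.01,0,0,0,0,1],[0,-0.01,0,0,0,0,1],[0,0,0,0,0,0,1],[0,0,0,0,0,0,1]]]' 60
```

```text
clock: 5.65
ee_pos: [0.6291, -0.0525, 0.1128]
ee_rot: [0.503, -0.503, 0.496, -0.498]
contact_force: [6.5, -5.0, -8.8]
finger_gap: 0.0127
```

```bash
python3 -m handwheel '[[[0,-0.006,0,0,0,0,1],[0,0,0,0,0,0,1],[0,0,0,0,-0.03,0,1],[0,0,0,0,-0.06,0,1],[0,0,0,0,-0.06,0,1],[0,0,0,0,0,0,1]]]'; python3 -m handwheel '[[[0,0,0,0,-0.08,0,1],[0,0,0,0,-0.08,0,1],[0,0,0,0,-0.08,0,1],[0,0,0,0,-0.08,0,1],[0,0,0,0,-0.08,0,1],[0,0,0,0,0,0,1],[0,0,0,0,0,0,1]]]'
```

```text
clock: 6.4
ee_pos: [0.629, -0.0519, 0.1149]
ee_rot: [0.558, -0.558, 0.434, -0.435]
contact_force: [5.3, -3.3, -7.5]
finger_gap: 0.0129
clock: 7.28
ee_pos: [0.6281, -0.0509, 0.1155]
ee_rot: [0.665, -0.664, 0.242, -0.24]
contact_force: [3.8, 2.1, -7.8]
finger_gap: 0.0129
```

```bash
python3 -m handwheel '[[[0,0,0,0,-0.08,0,1],[0,0,0,0,-0.08,0,1],[0,0,0,0,-0.08,0,1],[0,0,0,0,-0.08,0,1],[0,0,0,0,-0.07,0,1],[0,0,0,0,0,0,1],[0,0,0,0,0,0,1]]]'; python3 -c "
from h import *
s,e,r=st();print(np.degrees(np.arctan2(*r.as_matrix()[[1,0],2])),s['torque'])"
```

```text
clock: 8.15
ee_pos: [0.627, -0.0506, 0.1154]
ee_rot: [0.707, -0.706, 0.032, -0.028]
contact_force: [-2.7, 6.2, -8.4]
finger_gap: 0.0127
85.16162202138133 [ 1.03476053  0.47349043 -0.00134684]
```

```bash
python3 -m handwheel '[[[0,0.006,0,0,0,0,1],[0,0.003,0,0,0,0,1],[0,0,0,0,0,0,1],[0,0,0,0,0,0,0.6],[0,0,0,0,0,0,0],[0,0,0,0,0,0,-0.4],[0,0,0,0,0,0,-0.4],[0,-0.04,0,0,0,0,-0.4],[0,-0.08,0,0,0,0,-0.4],[0,-0.08,0,0,0,0,-0.4],[0,-0.08,0,0,0,0,-0.4],[0,0,0,0,0,0,-0.4]]]'; python3 -c "
from h import *
to((.5125,-.0545,.22),.015)"
```

```text
clock: 9.65
ee_pos: [0.631, -0.0524, 0.2302]
ee_rot: [-0.706, 0.707, -0.026, 0.032]
contact_force: [1.1, -0.3, 0.2]
finger_gap: 0.0599
t=9.65 shift(units) [-0.295   0.0233 -0.0294] |m| 0.119 turn(units) [-0.0031  0.9381  0.0049] deg 84.4
```

```bash
python3 -m handwheel '[[[0,0,0,0,0.0853,0,-0.4],[0,0,0,0,0.0853,0,-0.4],[0,0,0,0,0.0853,0,-0.4],[0,0,0,0,0.0853,0,-0.4],[0,0,0,0,0.0853,0,-0.4],[0,0,0,0,0.0853,0,-0.4],[0,0,0,0,0.0853,0,-0.4],[0,0,0,0,0.0853,0,-0.4],[0,0,0,0,0.0853,0,-0.4],[0,0,0,0,0.0853,0,-0.4],[0,0,0,0,0.0853,0,-0.4]]]'; python3 -m handwheel '[[[0,0,-0.074,0,0,0,-0.4],[0.005,0,-0.074,0,0,0,-0.4],[0,0,-0.074,0,0,0,-0.4],[0,0,-0.074,0,0,0,-0.4],[0,0,0,0,0,0,-0.4],[0,0,0,0,0,0,-0.4]]]'; python3 -c "
from h import *
snap('wrist','w2');to((.5125,-.0545,.22),.015)"
```

```text
clock: 11.02
ee_pos: [0.6283, -0.0518, 0.2242]
ee_rot: [-0.502, 0.503, -0.498, 0.497]
contact_force: [0.6, 0.1, 0.4]
finger_gap: 0.0597
clock: 11.78
ee_pos: [0.5108, -0.0557, 0.2252]
ee_rot: [0.504, -0.504, 0.496, -0.496]
contact_force: [0.8, -0.1, 0.2]
finger_gap: 0.0597
t=11.82 shift(units) [-0.003   0.013   0.0037] |m| 0.006 turn(units) [-0.0001 -0.0002 -0.    ] deg 0.0
```

View pics/w2.png

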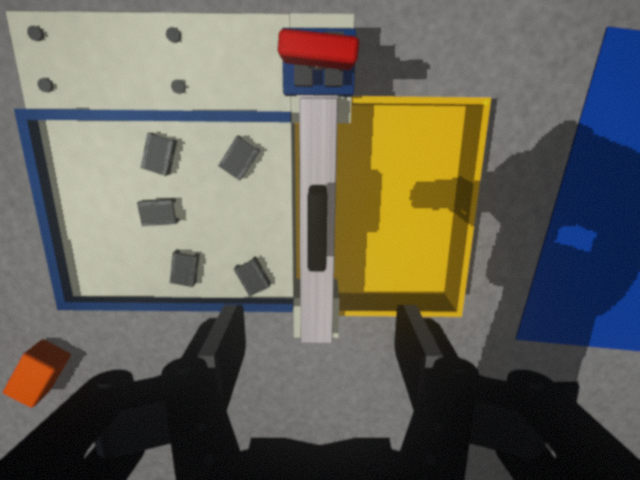

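The knob has stayed turned and latched (wing at 278–358, 48). The rib is centred at about (318,226).

```bash
python3 - <<'E'
from h import *
print(ray('w2',318,187,.102),ray('w2',318,262,.102),ray('w2',318,271,.102))
print(ray('w2',317,342,.068),ray('w2',303,98,.068),ray('w2',335,98,.068))
for p in [(20,110,.062),(58,308,.062),(8,12,.05),(318,40,.137),(605,28,.003),(517,338,.003)]:print(ray('w2',*p))
to((.5125,-.0535,.078),.015)
E
```

```text
[ 0.54312982 -0.05221294  0.102     ] [ 0.48822528 -0.05298153  0.102     ] [ 0.48117198 -0.05308026  0.102     ]
[ 0.40040175 -0.05316599  0.068     ] [ 0.60194173 -0.04036551  0.068     ] [ 0.6022954  -0.06353009  0.068     ]
[0.59062431 0.17078402 0.062     ]
[0.42701005 0.17342941 0.062     ]
[0.65779068 0.17353078 0.05      ]
[ 0.62783851 -0.05119506  0.137     ]
[ 0.66387667 -0.29030302  0.003     ]
[ 0.36822867 -0.26673941  0.003     ]
t=11.82 shift(units) [-0.0055  0.368   0.0037] |m| 0.147 turn(units) [-0.0001 -0.0002 -0.    ] deg 0.0
```

```bash
python3 -m handwheel '[[[-0.0075,0.04,0.003,0,0,0,-0.4],[0,0.07,0,0,0,0,-0.4],[0,0.07,0,0,0,0,-0.4],[0,0.07,0,0,0,0,-0.4],[0,0.06,0,0,0,0,-0.4],[0,0.04,0,0,0,0,-0.4],[0,0.0255,0,0,0,0,-0.4],[0,0,0,0,0,0,-0.4],[0,0,0,0,0,0,0.5],[0,0,0,0,0,0,0.8],[0,0,0,0,0,0,1],[0,0,0,0,0,0,1]]]' 60; python3 -m handwheel '[[[0,0,0,0,0,0,1],[0,0,0,0,0,0,1],[0,0,0,0,0,0,1]]]'
```

```text
clock: 13.32
ee_pos: [0.5122, -0.0528, 0.0759]
ee_rot: [0.504, -0.503, 0.496, -0.497]
contact_force: [-1.0, 0.1, 3.4]
finger_gap: 0.013
clock: 13.7
ee_pos: [0.5122, -0.0528, 0.0759]
ee_rot: [0.504, -0.503, 0.496, -0.497]
contact_force: [-1.9, 0.5, 6.2]
finger_gap: 0.0129
```

```bash
python3 -m handwheel '[[[0,-0.003,0,0,0,0,1],[0,0,-0.01,0,0,0,1],[0,0,-0.02,0,0,0,1],[0,0,-0.025,0,0,0,1],[0,0,-0.025,0,0,0,1],[0,0,-0.025,0,0,0,1],[0,0,-0.025,0,0,0,1],[0,0,-0.02,0,0,0,1],[0,0,0,0,0,0,1],[0,0,0,0,0,0,1]]]' 80
```

```text
clock: 14.95
ee_pos: [0.4506, -0.0533, 0.0759]
ee_rot: [-0.503, 0.504, -0.497, 0.495]
contact_force: [-5.3, 0.2, 0.2]
finger_gap: 0.0122
```

```bash
python3 -m handwheel '[[[0,-0.01,0,0,0,0,1],[0,-0.015,0,0,0,0,1],[0,0,0,0,0,0,1]]]'; python3 -c "
from h import *
snap('side','s2',(220,180,460,360),3)"
```

```text
clock: 15.32
ee_pos: [0.4527, -0.0538, 0.0873]
ee_rot: [0.504, -0.503, 0.495, -0.497]
contact_force: [0.1, -0.6, -2.7]
finger_gap: 0.0121
```

View pics/s2.png

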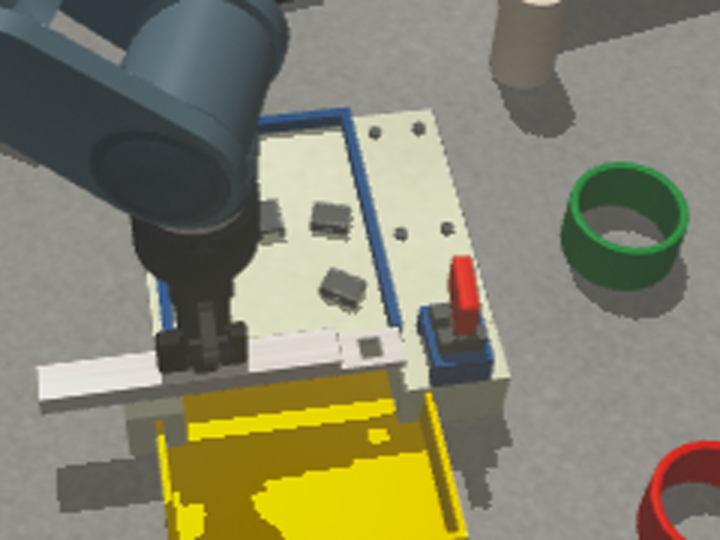

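```bash
python3 -m handwheel '[[[0,-0.04,0,0,0,0,1],[0,-0.05,0,0,0,0,1],[0,-0.05,0,0,0,0,1],[0,0,0,0,0.03,0,1],[0,0,0,0,0.03,0,1],[0,0,0,0,0,0,1],[0,0,0,0,0,0,1]]]'; python3 -c "
from h import *
to((.4996,-.322,.145),-.079)"
```

```text
clock: 16.25
ee_pos: [0.4518, -0.0536, 0.1427]
ee_rot: [-0.48, 0.48, -0.519, 0.519]
contact_force: [0.3, -0.9, -3.4]
finger_gap: 0.0125
t=16.25 shift(units) [ 0.6596 -0.0055  0.1719] |m| 0.273 turn(units) [-0.0003  0.0001  0.0001] deg 0.0
```

```bash
python3 -m handwheel '[[[0.03,0,0.01,0,0,0,1],[0.07,0,0.02,0,0,0,1],[0.08,0,0.02,0,0,0,1],[0.08,0,0.02,0,0,0,1],[0.08,0,0.02,0,0,0,1],[0.08,0,0.02,0,0,0,1],[0.08,0,0.02,0,0,0,1],[0.08,0,0.02,0,0,0,1],[0.05,0,0.01,0,0,0,1],[0.03,0,0.012,0,0,0,1],[0,0,0,0,0,0,1],[0,0,0,0,0,0,1]]]'; python3 -c "
from h import *
to((.4996,-.322,.030),-.079);snap('top','t2',(250,180,570,330),2.5)"
```

```text
clock: 17.75
ee_pos: [0.4992, -0.3212, 0.142]
ee_rot: [0.48, -0.48, 0.52, -0.519]
contact_force: [0.3, -0.1, -2.8]
finger_gap: 0.0124
t=17.75 shift(units) [0.0021 0.2801 0.0014] |m| 0.112 turn(units) [ 0.0004  0.0002 -0.0005] deg 0.1
```

View pics/t2.png

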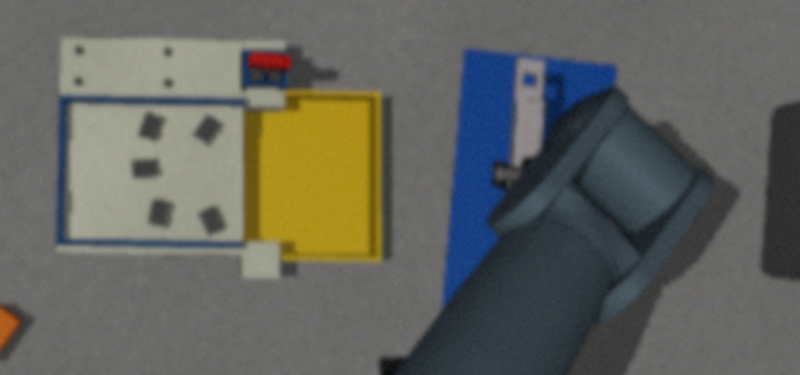

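```bash
python3 -m handwheel '[[[0,0.04,0,0,0,0,1],[0,0.06,0,0,0,0,1],[0,0.06,0,0,0,0,1],[0,0.05,0,0,0,0,1],[0,0.03,0,0,0,0,1],[0,0.02,0,0,0,0,1],[0,0.012,0,0,0,0,1],[0,0.006,0,0,0,0,1],[0,0,0,0,0,0,1],[0,0,0,0,0,0,1]]]'
```

```text
clock: 19.05
ee_pos: [0.4995, -0.3224, 0.0315]
ee_rot: [-0.48, 0.48, -0.519, 0.52]
contact_force: [-0.1, -0.1, -4.2]
finger_gap: 0.0125
```

```bash
python3 -m handwheel '[[[0,0.005,0,0,0,0,1],[0,0.003,0,0,0,0,1],[0,0,0,0,0,0,1]]]';python3 -m handwheel '[[[0,0,0,0,0,0,0.6],[0,0,0,0,0,0,0.2],[0,0,0,0,0,0,0],[0,0,0,0,0,0,0],[0,-0.05,0,0,0,0,0],[0,-0.1,0,0,0,0,0],[0,-0.12,0,0,0,0,-0.3],[0,-0.12,0,0,0,0,-0.3],[0,-0.1,0,0,0,0,-0.3],[0,0,0,0,0,0,-0.3]]]'; python3 -c "
from h import *
to((.532,.368,.23),.21);snap('top','t3')"
```

```text
clock: 19.42
ee_pos: [0.4995, -0.3224, 0.029]
ee_rot: [-0.48, 0.48, -0.519, 0.52]
contact_force: [-3.7, 1.6, 5.7]
finger_gap: 0.0123
clock: 20.68
ee_pos: [0.5012, -0.3238, 0.2302]
ee_rot: [-0.48, 0.48, -0.516, 0.523]
contact_force: [0.6, -0.1, -0.8]
finger_gap: 0.0556
t=20.68 shift(units) [-1.7302 -0.0113 -0.0603] |m| 0.693 turn(units) [-0.0045 -0.1842  0.0048] deg 16.6
```

```bash
python3 -m handwheel '[[[-0.05,0,0,0,0,0,-0.3],[-0.1,0,-0.004,0,0,0,-0.3],[-0.1,0,-0.004,0,0,0,-0.3],[-0.1,0,-0.004,0,0,0,-0.3],[-0.1,0,-0.004,0,0,0,-0.3],[-0.1,0,-0.004,0,0,0,-0.3],[-0.1,0,-0.004,0,0,0,-0.3],[-0.1,0,-0.004,0,0,0,-0.3],[-0.1,0,-0.004,0,0,0,-0.3],[-0.1,0,-0.004,0,0,0,-0.3]]]' && python3 -m handwheel '[[[-0.1,0,-0.004,0,0,0,-0.3],[-0.1,0,-0.004,0,0,0,-0.3],[-0.1,0,-0.004,0,0,0,-0.3],[-0.1,0,-0.004,0,0,0,-0.3],[-0.1,0,-0.004,0,0,0,-0.3],[-0.1,0,0,0,0,0,-0.3],[-0.1,0,0,0,0,0,-0.3],[-0.07,0,0,0,-0.06,0,-0.3],[0,0,0,0,-0.06,0,-0.3],[0,0,0,0,-0.064,0,-0.3],[0,0,0,0,0,0,-0.3],[0,0,0,0,0,0,-0.3]]]'; python3 -c "
from h import *
to((.532,.368,.23),.21);snap('wrist','w3')"
```

```text
clock: 21.98
ee_pos: [0.5133, 0.0602, 0.2221]
ee_rot: [0.479, -0.481, 0.52, -0.518]
contact_force: [-0.7, 0.8, -0.1]
finger_gap: 0.0551
clock: 23.48
ee_pos: [0.5306, 0.3655, 0.2229]
ee_rot: [-0.549, 0.55, -0.446, 0.445]
contact_force: [0.4, -0.5, 0.2]
finger_gap: 0.0555
t=23.48 shift(units) [-0.0053 -0.0178  0.0046] |m| 0.008 turn(units) [ 0.0012 -0.001   0.0002] deg 0.1
```

View pics/w3.png

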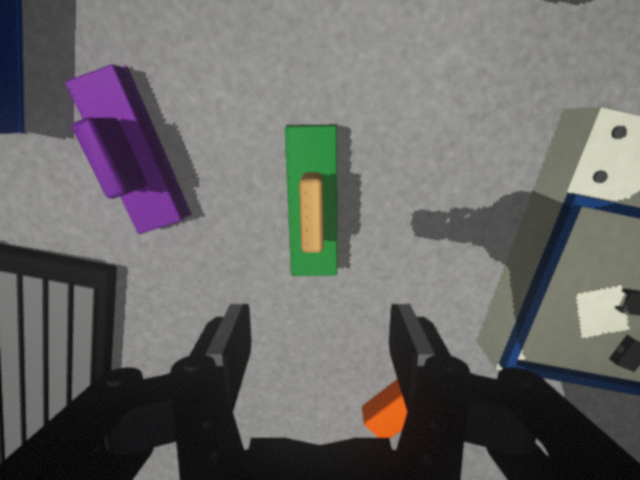

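The green block with the wooden rib is at (312,200). The lookalike at (130,150) is purple, so green is the right one.

```bash
python3 - <<'E'
from h import *
c=[ray('w3',u,v,.026) for u,v in [(286,125),(337,125),(291,275),(336.5,275)]];print(np.mean(c,0),c[0]-c[2],c[1]-c[3])
a,b=ray('w3',310.5,175,.07),ray('w3',313.5,247,.07);print(a,b,a-b)
E
```

```text
[0.53339694 0.37458657 0.026     ] [0.13201764 0.02918092 0.        ] [0.13195694 0.02941334 0.        ]
[0.5646392  0.38193667 0.07      ] [0.50895043 0.36808015 0.07      ] [0.05568877 0.01385651 0.        ]
```

```bash
python3 -c "
from h import *
to((.5345,.3745,.036),.219)"
```

```text
t=23.52 shift(units) [-0.0203  0.468   0.014 ] |m| 0.187 turn(units) [ 0.0008 -0.0066  0.0001] deg 0.6
```

```bash
python3 -m handwheel '[[[-0.0203,0.04,0.014,0,-0.0066,0,-0.3],[0,0.09,0,0,0,0,-0.3],[0,0.09,0,0,0,0,-0.3],[0,0.09,0,0,0,0,-0.3],[0,0.08,0,0,0,0,-0.3],[0,0.05,0,0,0,0,-0.3],[0,0.028,0,0,0,0,-0.3],[0,0,0,0,0,0,-0.3],[0,0,0,0,0,0,0.4],[0,0,0,0,0,0,0.8],[0,0,0,0,0,0,1],[0,0,0,0,0,0,1]]]' 80; python3 -m handwheel '[[[0,0,0,0,0,0,1],[0,0,0,0,0,0,1],[0,0,0,0,0,0,1]]]'
```

```text
clock: 25.02
ee_pos: [0.5362, 0.3748, 0.038]
ee_rot: [0.552, -0.551, 0.442, -0.442]
contact_force: [-0.4, -0.6, 5.1]
finger_gap: 0.0166
clock: 25.4
ee_pos: [0.5362, 0.3749, 0.038]
ee_rot: [0.552, -0.551, 0.442, -0.442]
contact_force: [-0.5, -1.1, 5.6]
finger_gap: 0.0168
```

```bash
python3 - <<'E'
from h import *
from scipy.optimize import least_squares
obs=[((20,110),.062,(.083,.12)),((58,308),.062,(-.083,.12)),((8,12),.05,(.15,.12)),((294,113),.062,(.083,-.085)),((294,308),.062,(-.083,-.085)),((318,40),.137,(.115,-.106)),((317,342),.068,(-.11,-.106)),((318,187),.102,(.03,-.106)),((294,121),.062,(.075,-.085)),((294,297),.062,(-.075,-.085)),((45,121),.062,(.075,.112)),((70,299),.062,(-.075,.112))]
W=np.array([ray('w2',*a,z)[:2] for a,z,_ in obs]);J=np.array([j for *_,j in obs])
T=lambda p,J=J:J@np.array([[np.cos(p[2]),np.sin(p[2])],[-np.sin(p[2]),np.cos(p[2])]])+p[:2]
r=least_squares(lambda p:(T(p)-W).ravel(),[.4,0,0]);print(r.x,((T(r.x)-W)*1e3).round(1))
c,s=np.cos(r.x[2]),np.sin(r.x[2])
for u,v in [(158,150),(144,150),(158,212),(139,212),(184,268),(252,275),(240,157)]:
  d=ray('w2',u,v,.06)[:2]-r.x[:2];print(u,v,(c*d[0]+s*d[1]).round(3),(-s*d[0]+c*d[1]).round(3))
t=T(r.x,np.array([[0,.086]]))[0];print(t);to((*t,.15),r.x[2])
E
```

```text
[0.51072658 0.05138987 0.00766524] [[ 2.2  1.2]
 [-0.2 -2.7]
 [ 2.  -1. ]
 [ 2.7  0.4]
 [-1.9 -1.6]
 [-1.3 -2.5]
 [ 1.1 -2.3]
 [-1.6 -2.2]
 [ 0.4  0.4]
 [-4.4 -1.5]
 [ 1.8 10.3]
 [-1.   1.4]]
158 150 0.052 0.02
144 150 0.052 0.031
158 212 0.003 0.026
139 212 0.003 0.041
184 268 -0.045 0.01
252 275 -0.051 -0.048
240 157 0.048 -0.043
[0.51006738 0.13738734]
t=25.40 shift(units) [ 0.5651 -0.2806 -0.1928] |m| 0.264 turn(units) [-0.0012  0.1351 -0.0004] deg 12.2
```

```bash
python3 -m handwheel '[[[0,-0.03,0,0,0,0,1],[0,-0.07,0,0,0,0,1],[0,-0.09,0,0,0,0,1],[0,-0.09,0,0,0,0,1],[0,-0.02,0,0,0.06,0,1],[0,0,0,0,0.07,0,1],[0,0,0,0,0,0,1],[0,0,0,0,0,0,1]]]'; python3 -c "
from h import *
to((.5115,.1335,.158),.012)"
```

```text
clock: 26.4
ee_pos: [0.5349, 0.3744, 0.1561]
ee_rot: [-0.504, 0.505, -0.496, 0.496]
contact_force: [0.2, -0.4, -2.6]
finger_gap: 0.0168
t=26.40 shift(units) [ 0.6011 -0.0043 -0.069 ] |m| 0.242 turn(units) [0.0007 0.0033 0.0003] deg 0.3
```

```bash
python3 -m handwheel '[[[0.03,0,-0.005,0,0.0033,0,1],[0.08,0,-0.009,0,0,0,1],[0.09,0,-0.01,0,0,0,1],[0.09,0,-0.01,0,0,0,1],[0.09,0,-0.01,0,0,0,1],[0.09,0,-0.01,0,0,0,1],[0.08,0,-0.01,0,0,0,1],[0.051,0,-0.005,0,0,0,1],[0,0,0,0,0,0,1],[0,0,0,0,0,0,1]]]'; python3 -c "
from h import *
to((.5115,.1335,.089),.012);snap('wrist','w4')"
```

```text
clock: 27.65
ee_pos: [0.5103, 0.134, 0.1567]
ee_rot: [0.503, -0.503, 0.497, -0.497]
contact_force: [-0.2, 0.5, -1.7]
finger_gap: 0.017
t=27.65 shift(units) [0.0013 0.1693 0.003 ] |m| 0.068 turn(units) [-0.     -0.0009 -0.0002] deg 0.1
```

View pics/w4.png

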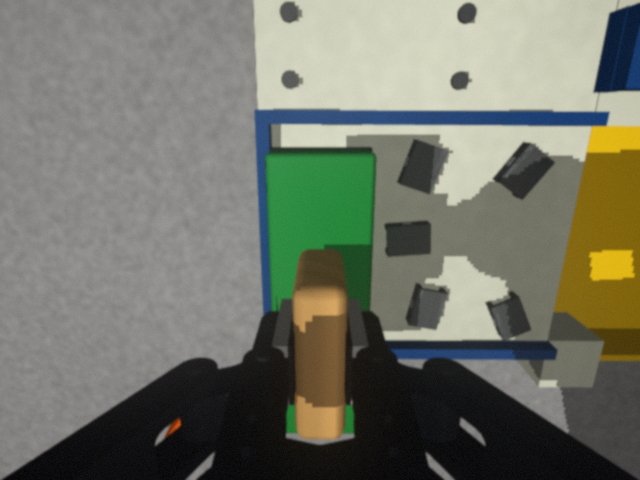

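```bash
python3 - <<'E'
from h import *
a,b=ray('w4',258,112,.062),ray('w4',607,114,.062);print('rim+ outer',a,b,np.arctan2((a-b)[0],(b-a)[1]*-1))
a,b=ray('w4',272,123,.062),ray('w4',606,126,.062);print('rim+ inner',a,b)
a,b=ray('w4',400,345,.062),ray('w4',555,346,.062);print('rim- inner top',a,b)
a,b=ray('w4',268,154,.144),ray('w4',374,154,.144);print('scr far',a,b)
print(ray('w4',288,436,.144),ray('w4',353,436,.144))
E
```

```text
rim+ outer [0.59056217 0.17248847 0.062     ] [ 0.59173003 -0.02996186  0.062     ] -0.0057685315218836165
rim+ inner [0.58456021 0.16453028 0.062     ] [ 0.58507656 -0.03094834  0.062     ]
rim- inner top [0.43699047 0.07873624 0.062     ] [ 0.43747068 -0.0299183   0.062     ]
scr far [0.57373412 0.15675102 0.144     ] [0.57420386 0.11515044 0.144     ]
[0.43580808 0.15077098 0.144     ] [0.43620218 0.11824699 0.144     ]
```

```bash
python3 -m handwheel '[[[0,0.04,0.0105,0,0,0,1],[0,0.05,0,0,0,0,1],[0,0.03,0,0,0,0,1],[0,0.015,0,0,0,0,1],[0,0.015,0,0,0,0,1],[0,0.01,0,0,0,0,1],[0,0.005,0,0,0,0,1],[0,0,0,0,0,0,1],[0,0,0,0,0,0,1]]]'; python3 -c "
from h import *
snap('wrist','w5',(200,60,640,390),1.8)"
```

```text
clock: 28.82
ee_pos: [0.5148, 0.1339, 0.091]
ee_rot: [0.503, -0.502, 0.497, -0.498]
contact_force: [0.6, -0.3, -2.6]
finger_gap: 0.0167
```

View pics/w5.png

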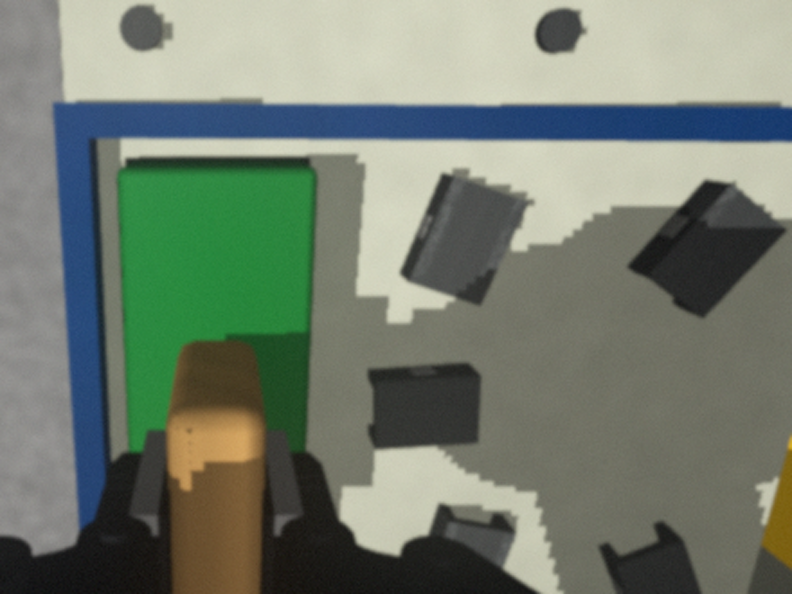

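```bash
python3 -m handwheel '[[[0,0.006,0,0,0,0,1],[0,0.003,0,0,0,0,1],[0,0,0,0,0,0,1],[0,0,0,0,0,0,1]]]' 100
```

```text
clock: 29.38
ee_pos: [0.5148, 0.1339, 0.088]
ee_rot: [-0.503, 0.503, -0.497, 0.497]
contact_force: [-4.4, -0.4, 5.1]
finger_gap: 0.0166
```

```bash
python3 -m handwheel '[[[0.01,0,0,0,0,0,1],[0.025,0,0,0,0,0,1],[0.03,0,0,0,0,0,1],[0.03,0,0,0,0,0,1],[0.03,0,0,0,0,0,1],[0.03,0,0,0,0,0,1],[0.03,0,0,0,0,0,1],[0.03,0,0,0,0,0,1],[0.02,0,0,0,0,0,1],[0,0,0,0,0,0,1]]]'
```

```text
clock: 30.62
ee_pos: [0.5163, 0.0386, 0.088]
ee_rot: [0.503, -0.502, 0.497, -0.498]
contact_force: [0.3, 1.7, 6.1]
finger_gap: 0.0163
```

```bash
python3 -m handwheel '[[[0.015,0,0,0,0,0,1],[0.025,0,0,0,0,0,1],[0.025,0,0,0,0,0,1],[0.025,0,0,0,0,0,1],[0.025,0,0,0,0,0,1],[0.025,0,0,0,0,0,1],[0.02,0,0,0,0,0,1],[0.01,0,0,0,0,0,1],[0,0,0,0,0,0,1],[0,0,0,0,0,0,1]]]'; python3 -c "
from h import *
snap('top','t4',(250,180,450,320),4)"
```

```text
clock: 31.88
ee_pos: [0.5168, -0.029, 0.088]
ee_rot: [0.503, -0.502, 0.497, -0.498]
contact_force: [-0.2, 2.7, 7.6]
finger_gap: 0.0165
```

View pics/t4.png

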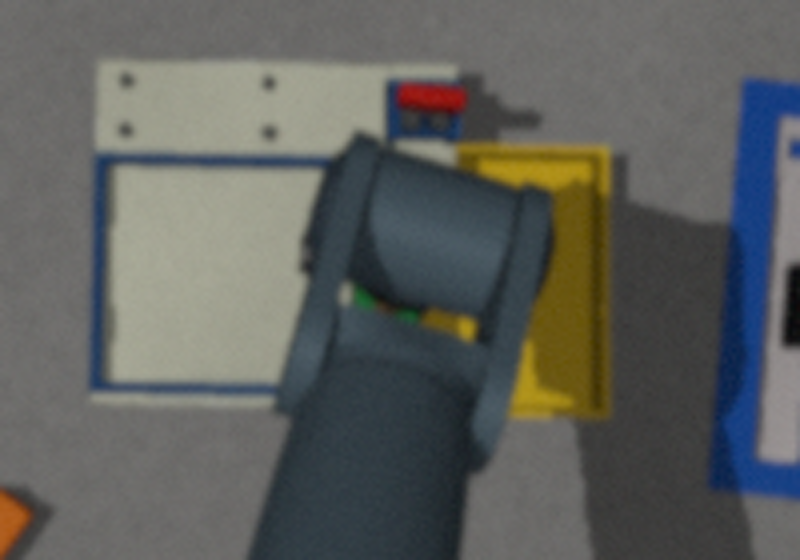

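```bash
python3 -m handwheel '[[[0,-0.03,0,0,0,0,1],[0,-0.06,0,0,0,0,1],[0,-0.07,0,0,0,0,1],[0,-0.03,0,0,0.03,0,1],[0,0,0,0,0.03,0,1],[0,0,0,0,0,0,1],[0,0,0,0,0,0,1]]]'; python3 -c "
from h import *
to((.508,-.413,.16),-.079)"
```

```text
clock: 32.8
ee_pos: [0.5157, -0.0283, 0.1626]
ee_rot: [0.478, -0.479, 0.521, -0.52]
contact_force: [0.2, 0.2, -1.5]
finger_gap: 0.0167
t=32.80 shift(units) [0.96   0.0066 0.0608] |m| 0.385 turn(units) [ 0.0008 -0.0027  0.0001] deg 0.3
```

```bash
python3 -m handwheel '[[[0.04,0,0.005,0,0,0,1],[0.08,0,0.005,0,0,0,1],[0.09,0,0.006,0,0,0,1],[0.09,0,0.006,0,0,0,1],[0.1,0,0.006,0,0,0,1],[0.1,0,0.006,0,0,0,1],[0.1,0,0.006,0,0,0,1],[0.1,0,0.006,0,0,0,1],[0.1,0,0.005,0,0,0,1],[0.09,0,0.005,0,0,0,1],[0.05,0,0.004,0,0,0,1],[0.02,0,0,0,0,0,1]]]'; python3 -m handwheel '[[[0,0.05,0,0,0,0,1],[0,0.07,0,0,0,0,1],[0,0.07,0,0,0,0,1],[0,0.05,0,0,0,0,1],[0,0.03,0,0,0,0,1],[0,0.015,0,0,0,0,1],[0,0.01,0,0,0,0,1],[0,0,0,0,0,0,1],[0,0,0,0,0,0,1]]]'; python3 -c "
from h import *
to((.508,-.413,.041),-.079);snap('top','t5',(260,180,520,320),3)"
```

```text
clock: 34.3
ee_pos: [0.5076, -0.4137, 0.1627]
ee_rot: [0.478, -0.478, 0.521, -0.52]
contact_force: [0.1, 0.4, -1.4]
finger_gap: 0.0164
clock: 35.42
ee_pos: [0.5084, -0.4131, 0.0458]
ee_rot: [-0.479, 0.479, -0.52, 0.521]
contact_force: [0.9, -0.5, -2.5]
finger_gap: 0.0166
t=35.42 shift(units) [-0.0003  0.0121 -0.001 ] |m| 0.005 turn(units) [-0.0006 -0.003   0.0006] deg 0.3
```

View pics/t5.png

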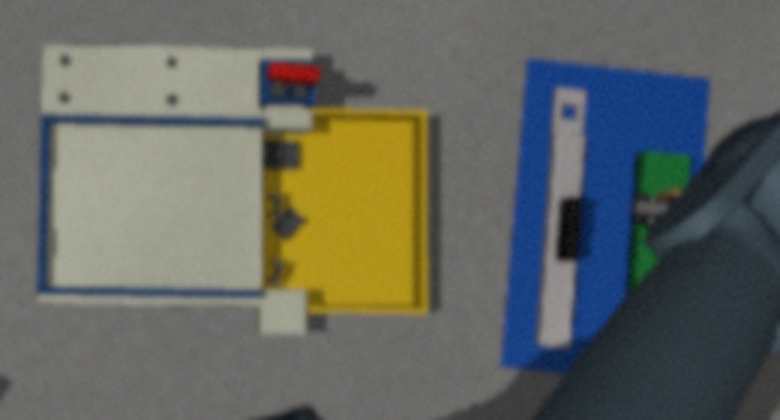

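```bash
python3 -m handwheel '[[[0,0.008,0,0,0,0,1],[0,0.004,0,0,0,0,1],[0,0.001,0,0,0,0,1],[0,0,0,0,0,0,1]]]';python3 -m handwheel '[[[0,0,0,0,0,0,0.6],[0,0,0,0,0,0,0.2],[0,0,0,0,0,0,0],[0,0,0,0,0,0,0],[0,-0.05,0,0,0,0,0],[0,-0.1,0,0,0,0,0],[0,-0.12,0,0,0,0,-0.3],[0,-0.12,0,0,0,0,-0.3],[0,-0.06,0,0,0,0,-0.3],[0,0,0,0,0,0,-0.3]]]'; python3 -c "
from h import *
to((.500,-.3225,.22),-.079)"
```

```text
clock: 35.98
ee_pos: [0.5082, -0.4131, 0.0411]
ee_rot: [-0.479, 0.479, -0.52, 0.52]
contact_force: [-3.1, 1.7, 6.4]
finger_gap: 0.0164
clock: 37.22
ee_pos: [0.5093, -0.4139, 0.2242]
ee_rot: [-0.479, 0.479, -0.518, 0.523]
contact_force: [-0.4, 1.3, 0.2]
finger_gap: 0.0556
t=37.23 shift(units) [-0.2259  0.0093 -0.0422] |m| 0.092 turn(units) [-0.0033 -0.0029  0.0032] deg 0.5
```

```bash
python3 -m handwheel '[[[-0.05,0,-0.01,0,0,0,-0.3],[-0.07,0,-0.013,0,0,0,-0.3],[-0.07,0,-0.013,0,0,0,-0.3],[-0.036,0,-0.006,0,-0.003,0,-0.3],[0,0,0,0,0,0,-0.3],[0,0,0,0,0,0,-0.3]]]'; python3 -c "
from h import *
snap('wrist','w6');to((.500,-.3225,.0295),-.079)"
```

```text
clock: 37.98
ee_pos: [0.4989, -0.3219, 0.2198]
ee_rot: [-0.48, 0.48, -0.519, 0.52]
contact_force: [0.3, -0.8, 1.0]
finger_gap: 0.0558
t=38.02 shift(units) [0.0007 0.4758 0.0027] |m| 0.190 turn(units) [-0.     -0.0005  0.0002] deg 0.0
```

View pics/w6.png

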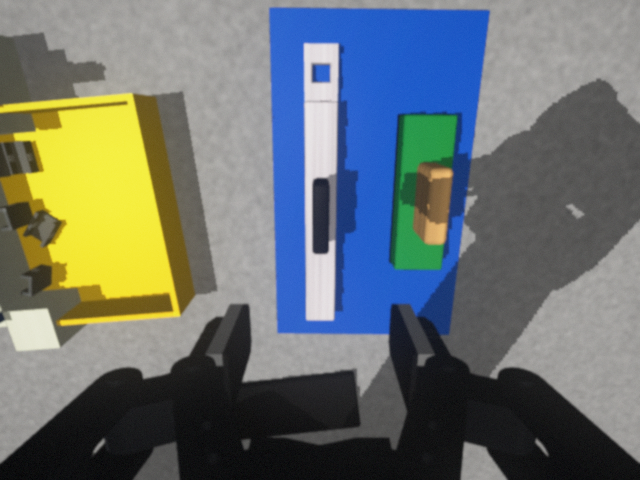

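```bash
python3 - <<'E'
from h import *
a,b=ray('w6',321.5,102,.021),ray('w6',320,320,.021);d=a-b;print(a,b,np.linalg.norm(d),np.arctan2(d[1],d[0]),'origin',b+d*110/202)
a,b=ray('w6',321,180,.055),ray('w6',321,247,.055);print('rib',(a+b)/2,a-b)
E
```

```text
[ 0.58875949 -0.3288501   0.021     ] [ 0.38768198 -0.31178149  0.021     ] 0.20180064562644776 -0.08468270131649303 origin [ 0.49717963 -0.32107627  0.021     ]
rib [ 0.50194231 -0.32157073  0.055     ] [ 0.05553098 -0.00432663  0.        ]
```

```bash
python3 -m handwheel '[[[0.0008,0.04,0.002,0,0,0,-0.3],[0,0.09,0,0,0,0,-0.3],[0,0.09,0,0,0,0,-0.3],[0,0.09,0,0,0,0,-0.3],[0,0.08,0,0,0,0,-0.3],[0,0.05,0,0,0,0,-0.3],[0,0.034,0,0,0,0,-0.3],[0,0,0,0,0,0,-0.3],[0,0,0,0,0,0,0.4],[0,0,0,0,0,0,0.8],[0,0,0,0,0,0,1],[0,0,0,0,0,0,1]]]' 80; python3 -m handwheel '[[[0,0,0,0,0,0,1],[0,0,0,0,0,0,1],[0,0,0,0,0,0,1]]]'
```

```text
clock: 39.52
ee_pos: [0.5004, -0.3224, 0.0316]
ee_rot: [-0.48, 0.48, -0.519, 0.52]
contact_force: [-1.5, -1.0, 6.4]
finger_gap: 0.0121
clock: 39.9
ee_pos: [0.5004, -0.3224, 0.0316]
ee_rot: [-0.48, 0.48, -0.519, 0.52]
contact_force: [-0.4, 0.1, 6.2]
finger_gap: 0.0127
```

```bash
python3 -m handwheel '[[[0,-0.03,0,0,0,0,1],[0,-0.07,0,0,0,0,1],[0,-0.09,0,0,0,0,1],[0,-0.09,0,0,0,0,1],[0,-0.02,0,0,-0.03,0,1],[0,0,0,0,-0.03,0,1],[0,0,0,0,0,0,1],[0,0,0,0,0,0,1]]]'; python3 -c "
from h import *
to((.4515,-.0535,.15),.014)"
```

```text
clock: 40.9
ee_pos: [0.4993, -0.3212, 0.1497]
ee_rot: [0.504, -0.504, 0.497, -0.496]
contact_force: [-0.2, -0.1, -3.1]
finger_gap: 0.0129
t=40.90 shift(units) [-0.6708  0.     -0.1097] |m| 0.272 turn(units) [ 0.0006  0.0003 -0.0007] deg 0.1
```

```bash
python3 -m handwheel '[[[-0.03,0,-0.005,0,0,0,1],[-0.06,0,-0.01,0,0,0,1],[-0.08,0,-0.013,0,0,0,1],[-0.08,0,-0.013,0,0,0,1],[-0.08,0,-0.013,0,0,0,1],[-0.08,0,-0.013,0,0,0,1],[-0.08,0,-0.013,0,0,0,1],[-0.08,0,-0.013,0,0,0,1],[-0.06,0,-0.01,0,0,0,1],[-0.041,0,-0.007,0,0,0,1],[0,0,0,0,0,0,1],[0,0,0,0,0,0,1]]]'; python3 -c "
from h import *
to((.4505,-.0535,.0805),.014)"
```

```text
clock: 42.4
ee_pos: [0.4518, -0.0544, 0.1505]
ee_rot: [-0.504, 0.504, -0.496, 0.496]
contact_force: [-0.8, -0.6, -3.5]
finger_gap: 0.0124
t=42.40 shift(units) [-0.0023  0.1749 -0.0033] |m| 0.070 turn(units) [-0.0003  0.0006  0.0003] deg 0.1
```

```bash
python3 -m handwheel '[[[-0.0025,0.03,-0.003,0,0,0,1],[0,0.05,0,0,0,0,1],[0,0.05,0,0,0,0,1],[0,0.025,0,0,0,0,1],[0,0.013,0,0,0,0,1],[0,0,0,0,0,0,1],[0,0,0,0,0,0,1]]]'; python3 -c "
from h import *
snap('wrist','w7',(160,0,480,240),2.5)"
```

```text
clock: 43.28
ee_pos: [0.451, -0.0532, 0.0838]
ee_rot: [0.504, -0.504, 0.496, -0.497]
contact_force: [-0.0, -0.3, -3.4]
finger_gap: 0.0125
```

View pics/w7.png

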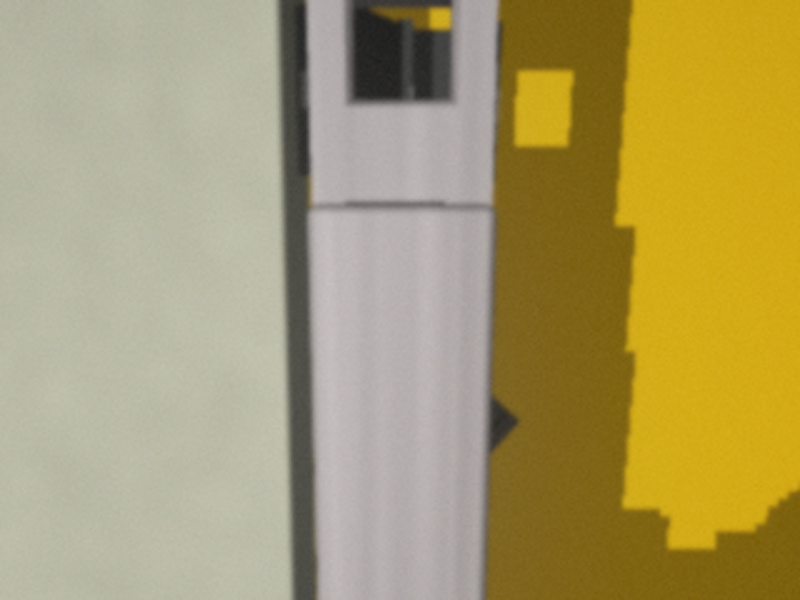

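```bash
python3 -m handwheel '[[[0,0.006,0,0,0,0,1],[0,0.004,0,0,0,0,1],[0,0,0.02,0,0,0,1],[0,0,0.02,0,0,0,1],[0,0,0.02,0,0,0,1],[0,0,0.015,0,0,0,1],[0,0,0,0,0,0,1]]]'
```

```text
clock: 44.2
ee_pos: [0.4809, -0.0525, 0.0791]
ee_rot: [0.504, -0.504, 0.496, -0.496]
contact_force: [-0.5, 0.3, -3.6]
finger_gap: 0.0125
```

```bash
python3 -m handwheel '[[[0,0,0.015,0,0,0,1],[0,0,0.02,0,0,0,1],[0,0,0.02,0,0,0,1],[0,0,0.015,0,0,0,1],[0,0,0.008,0,0,0,1],[0,0,0.003,0,0,0,1],[0,0,0,0,0,0,1],[0,0,0,0,0,0,1]]]'
```

```text
clock: 45.2
ee_pos: [0.5126, -0.052, 0.079]
ee_rot: [-0.504, 0.504, -0.496, 0.496]
contact_force: [-0.1, -0.1, -4.1]
finger_gap: 0.0127
```

```bash
python3 -m handwheel '[[[0.0015,0.003,0.002,0,0,0,1],[0,0,0.002,0,0,0,1],[0,0,0,0,0,0,1],[0,0,0,0,0,0,1]]]'; python3 -m handwheel '[[[0,0,0.003,0,0,0,1],[0,0,0,0,0,0,1],[0,0,0,0,0,0,1]]]'
```

```text
clock: 45.7
ee_pos: [0.5143, -0.0526, 0.0786]
ee_rot: [-0.504, 0.504, -0.496, 0.496]
contact_force: [-5.5, 1.1, 5.6]
finger_gap: 0.0124
clock: 46.08
ee_pos: [0.5143, -0.0526, 0.0785]
ee_rot: [-0.503, 0.505, -0.497, 0.495]
contact_force: [-11.1, 0.1, 9.9]
finger_gap: 0.0129
```

```bash
python3 -m handwheel '[[[0,0,-0.004,0,0,0,1],[0,0,0,0,0,0,1],[0,0,0,0,0,0,0.6],[0,0,0,0,0,0,0.2],[0,0,0,0,0,0,0],[0,0,0,0,0,0,0],[0,-0.05,0,0,0,0,0],[0,-0.1,0,0,0,0,-0.3],[0,-0.12,0,0,0,0,-0.3],[0,-0.11,0,0,0,0,-0.4],[0,0,0,0,0,0,-0.4],[0,0,0,0,0,0,-0.4]]]'; python3 -c "
from h import *
snap('wrist','w8');to((.6275,-.0515,.23),.012+1.49)"
```

```text
clock: 47.58
ee_pos: [0.5136, -0.0525, 0.2291]
ee_rot: [-0.504, 0.504, -0.497, 0.496]
contact_force: [-0.1, 0.0, -0.7]
finger_gap: 0.0598
t=47.62 shift(units) [ 0.0023 -0.0048  0.2858] |m| 0.114 turn(units) [ 9.000e-04 -9.465e-01 -1.600e-03] deg 85.2
```

View pics/w8.png

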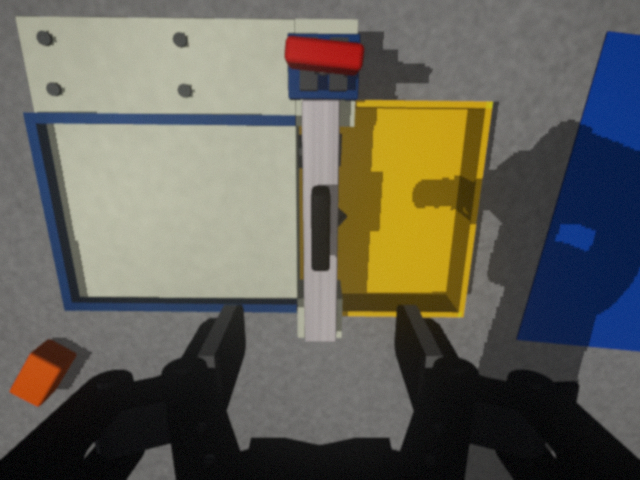

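```bash
python3 -m handwheel '[[[0,0,0.07,0,0,0,-0.4],[0,0,0.075,0,0,0,-0.4],[0,0,0.075,0,0,0,-0.4],[0.002,0,0.066,0,0,0,-0.4],[0,0,0,0,0,0,-0.4]]]'; python3 -m handwheel '[[[0,0,0,0,-0.086,0,-0.4],[0,0,0,0,-0.086,0,-0.4],[0,0,0,0,-0.086,0,-0.4],[0,0,0,0,-0.086,0,-0.4],[0,0,0,0,-0.086,0,-0.4],[0,0,0,0,-0.086,0,-0.4],[0,0,0,0,-0.086,0,-0.4],[0,0,0,0,-0.086,0,-0.4],[0,0,0,0,-0.086,0,-0.4],[0,0,0,0,-0.086,0,-0.4],[0,0,0,0,-0.086,0,-0.4],[0,0,0,0,0,0,-0.4]]]'; python3 -c "
from h import *
to((.6275,-.0512,.110),1.50)"
```

```text
clock: 48.25
ee_pos: [0.6283, -0.0515, 0.2274]
ee_rot: [-0.503, 0.505, -0.497, 0.495]
contact_force: [-0.1, -0.5, 0.8]
finger_gap: 0.0594
clock: 49.75
ee_pos: [0.6271, -0.0515, 0.2288]
ee_rot: [0.707, -0.706, 0.026, -0.024]
contact_force: [0.6, -0.2, -0.5]
finger_gap: 0.0596
t=49.75 shift(units) [0.0017 0.2969 0.0006] |m| 0.119 turn(units) [-0.0002 -0.0003 -0.0014] deg 0.1
```

```bash
python3 -m handwheel '[[[0.001,0.04,0,0,0,0,-0.4],[0,0.07,0,0,0,0,-0.4],[0,0.07,0,0,0,0,-0.4],[0,0.06,0,0,0,0,-0.4],[0,0.035,0,0,0,0,-0.4],[0,0.022,0,0,0,0,-0.4],[0,0,0,0,0,0,0.2],[0,0,0,0,0,0,0.6],[0,0,0,0,0,0,1],[0,0,0,0,0,0,1],[0,0,0,0,0,0,1]]]' 60; python3 -m handwheel '[[[0,0,0,0,0,0,1],[0,0,0,0,0,0,1]]]'
```

```text
clock: 51.12
ee_pos: [0.6276, -0.0517, 0.1124]
ee_rot: [-0.707, 0.707, -0.026, 0.023]
contact_force: [-9.4, 0.7, 7.3]
finger_gap: 0.0128
clock: 51.38
ee_pos: [0.6276, -0.0517, 0.1124]
ee_rot: [-0.707, 0.707, -0.026, 0.023]
contact_force: [-9.3, 0.6, 7.6]
finger_gap: 0.0129
```

```bash
python3 -m handwheel '[[[-0.002,-0.006,0,0,0,0,1],[0,-0.006,0,0,0,0,1],[0,0,0,0,0,0,1],[0,0,0,0,0.04,0,1],[0,0,0,0,0.06,0,1],[0,0,0,0,0.08,0,1],[0,0,0,0,0,0,1]]]'; python3 -m handwheel '[[[0,0,0,0,0.08,0,1],[0,0,0,0,0.08,0,1],[0,0,0,0,0.08,0,1],[0,0,0,0,0.08,0,1],[0,0,0,0,0,0,1]]]'
```

```text
clock: 52.25
ee_pos: [0.6276, -0.0517, 0.1153]
ee_rot: [-0.696, 0.696, -0.124, 0.123]
contact_force: [-0.6, -2.6, -7.4]
finger_gap: 0.0127
clock: 52.88
ee_pos: [0.628, -0.0522, 0.1157]
ee_rot: [-0.644, 0.644, -0.292, 0.292]
contact_force: [0.2, -3.5, -7.5]
finger_gap: 0.0126
```

Turned 0.50 of 0.948 units so far; finishing the turn.

```bash
python3 -m handwheel '[[[0,0,0,0,0.08,0,1],[0,0,0,0,0.08,0,1],[0,0,0,0,0.08,0,1],[0,0,0,0,0.08,0,1],[0,0,0,0,0.08,0,1],[0,0,0,0,0.05,0,1],[0,0,0,0,0,0,1],[0,0,0,0,0,0,1]]]'; python3 -c "
from h import *
s,e,r=st();print(np.degrees(np.arctan2(*r.as_matrix()[[1,0],2])),s['torque'])"
```

```text
clock: 53.88
ee_pos: [0.6281, -0.0529, 0.1159]
ee_rot: [-0.503, 0.504, -0.496, 0.497]
contact_force: [-0.4, -6.0, -7.3]
finger_gap: 0.0126
0.7329643932389938 [-1.33261633  0.01431044 -0.04184996]
```

```bash
python3 -m handwheel '[[[0.0015,0.01,0,0,0,0,1],[0,0.01,0,0,0,0,1],[0,0.01,0,0,0,0,1],[0,0.01,0,0,0,0,1],[0,0.003,0,0,0,0,1],[0,0,0,0,0,0,1],[0,0,0,0,0,0,1]]]'
```

```text
clock: 54.75
ee_pos: [0.6285, -0.0531, 0.101]
ee_rot: [-0.502, 0.503, -0.497, 0.498]
contact_force: [-6.5, -3.8, 4.0]
finger_gap: 0.013
```

```bash
python3 -m handwheel '[[[0,0,0,0,0,0,0.6],[0,0,0,0,0,0,0],[0,0,0,0,0,0,-0.4],[0,0,0,0,0,0,-0.4],[0,-0.05,0,0,0,0,-0.4],[0,-0.1,0,0,0,0,-0.4],[0,-0.1,0,0,0,0,-0.4],[0,-0.08,0,0,0,0,-0.4],[0,0,-0.1,0,0,0,-0.4],[0,0,-0.1,0,0,0,-0.4],[0,0,-0.08,0,0,0,-0.4],[0,0,0,0,0,0,-0.4]]]'; python3 -m handwheel '[[[0,0,-0.1,0,0,0,-0.4],[0,0,-0.1,0,0,0,-0.4],[0,0,-0.1,0,0,0,-0.4],[0,0,0,0,0,0,-0.4]]]'; python3 -c "
from h import *
snap('side','s9');a=np.load('pics/s0.npz')['im'][230:480,220:440];b=np.load('pics/s9.npz')['im'][230:480,220:440]
snap('top','t9');c=np.load('pics/t9.npz')['im'][190:310,250:520]
x=np.hstack([a,b]);x=cv2.resize(x,(792,450));c=cv2.resize(c,(330,147));y=np.zeros((600,792,3),np.uint8);y[:450]=x;y[450:597,:330]=c
y[450:600,340:790]=cv2.resize(np.load('pics/s9.npz')['im'][265:315,290:440],(450,150));cv2.imwrite('pics/fin.png',y)"
```

```text
clock: 56.25
ee_pos: [0.515, -0.0531, 0.2321]
ee_rot: [0.502, -0.502, 0.497, -0.498]
contact_force: [0.9, -1.0, 0.2]
finger_gap: 0.0596
clock: 56.75
ee_pos: [0.3955, -0.0544, 0.2318]
ee_rot: [0.502, -0.502, 0.497, -0.499]
contact_force: [0.8, 1.0, -0.0]
finger_gap: 0.0599
```

View pics/fin.png

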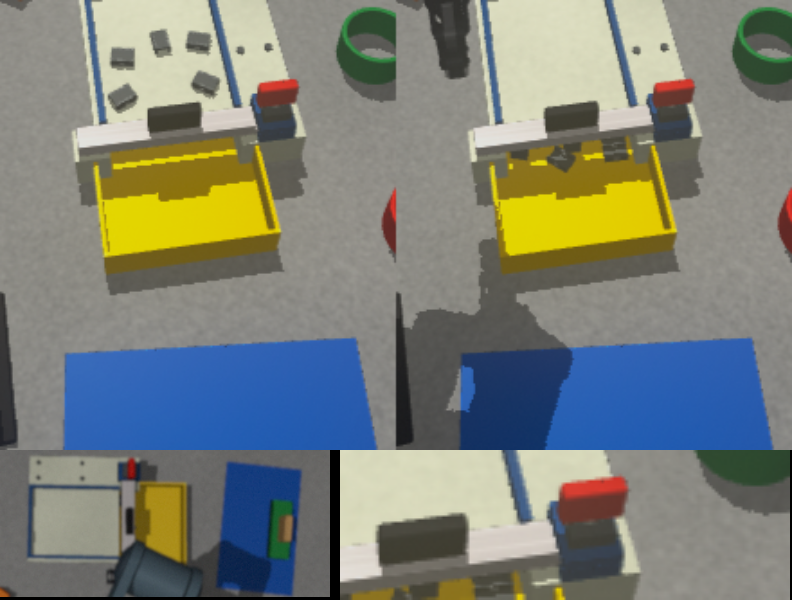

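```bash
python3 -c "
from h import *
print(order.job_done())"
```

```text
the job is handed in; nothing more can be done
None
```

The job is done as asked and handed in at about 57 s of the 210 s allowed.

**What I did:**
- Lifted the knob and turned it about 85°, where it stayed latched.
- Slid the gate out and laid it rib up on the blue mat.
- Swept all five seals off the deck with the green scraper, in one stroke.
- Stood the scraper blade down on the mat.
- Slid the gate back until it met its stop (about 11 N).
- Turned the knob back and lowered it until it bottomed.

**Last checks:**
- **Plunger and gate:** in the final side view both look the same as in the first picture. The tool height also put the knob at home.
- **Deck and tray:** the deck is empty. The seals I could see lie in the tray near the deck's edge. Some are overlapped or hidden by the gate, so I did not count all five there one by one.
- **Scraper:** it stands on the mat in the final top view.
- **Bystanders:** I touched none of them. The final pictures cover only some of them, so I did not check each one.

My estimates of the jig's yaw differed by up to about 1.5° between views, but every fit worked. I saw no grip slip and no knocked scraper.

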